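Clamp a filter core in the bench screw clamp

TASK

Put the taller of the two drying cores upright into the guide channel of the screw clamp and slide it in under the crosshead until it is fully home against the V stop. Then wind the black handwheel clockwise until the sprung pad bears on the core and its spring gives by a couple of millimetres, no more: the core must be held but is brittle. Leave the short core, the flange cover, the spanner and the strainer where they are.

Things in the scene. Friction and masses are not known exactly. Their poses are not given: they have to be found in the camera images.
- core: The core to load: cream-coloured plain cylinder, 56 mm diameter, 62 mm tall, about 0.24 kg, with a dark bore mark on top, standing loose on the bench. Origin at the centre of its underside, z up; it is round, so its yaw does not matter.
- core_short: Bystander: the same kind of core but only 44 mm tall (56 mm diameter), standing loose; the two may have swapped places. Origin at the centre of its underside.
- clamp: Fixed bench screw clamp. Origin on the bench right under the spindle axis; its +x is the direction in which the core slides in (away from the robot), y across, z up. Base plate 10 mm thick, x = -165 to +75 mm, 150 mm wide. V stop: two 18 mm high blocks past the axis that catch the core when it is centred under the spindle.
- home (a point): Point on the base plate's top (10 mm above the bench) on the spindle axis: where the centre of the core's underside is when it is home against the V stop. Axes as the clamp's.
- mouth (a point): On the base plate's top, centred between the guide rails, 100 mm before home: room to set the core down with an upright gripper. Axes as the clamp's. The rails are 14 mm high above the plate, 8 mm thick, 62 mm apart inside, from 35 mm before this point to 70 mm past it; before that they flare outwards for 26 mm.
- wheel_grip (a point): On the spindle axis at mid-height of the handwheel's rim, 166 mm above the bench; does not turn. Handwheel: black lobed grip 60 mm across (grips like a round disc at any angle), 16 mm thick, 22 mm above the nuts. The spindle stands at most 30 mm out above it. It turns against a steady 0.25 N m of friction, keeps its height and stays where left.
- ram: The spindle with its sprung round steel pad, 32 mm diameter; origin at the centre of the pad's underside when the spring is free. It moves only up and down: 6 mm down per radian of clockwise turn (from above) of the handwheel, and starts 8 to 16 mm above a core standing in the clamp. The pad's spring gives 1 mm per 15 N, at most 6 mm; each 15 N adds 0.09 N m to the wheel's turning moment.
- cover: Bystander: grey round flange cover, 116 mm diameter, 18 mm high, lying loose. Origin at the centre of its underside.
- spanner: Bystander: steel spanner, 170 mm long, lying along its x.
- strainer: Bystander: brass strainer disc, 72 mm diameter, 12 mm high. Origin at the centre of its underside.
- crosshead (a point): Middle of the crosshead's underside, 108 mm above the bench. Crosshead: 36 mm deep along the slide path, 142 mm wide, 20 mm thick, on two columns of 18 mm diameter at y = +-56 mm, nuts up to 136 mm above the bench. It and the wheel leave no room for an upright gripper near the axis: a finger pushing the core home must lean back about 40 degrees.
There are look-alikes about, which are no part of the job. What is shaped like the core but purple or yellow is not meant.

How it is judged (in metres and radians):
On the way:
1. the tall core stands home against the V stop under the spindle (horizontal distance between core and home below 0.003 m and z of core in the frame of home below 0.003 m and angle between core's own z axis and vertical below 0.06 rad), for 0.2 s.
At the end, for the whole second after the job is handed in: The tall core stands upright (within 0.06 rad) on the base plate, its centre within 3 mm of home, at rest, and the pad presses on it with more than 5 N (all of step 1 and contact force between ram and core above 5 N and linear speed of core below 0.01 m/s); the robot touches nothing.
It fails at once if the pad presses on the core with more than 120 N (contact force between ram and core above 120 N).
It fails at once if the tall core is knocked over (angle between core's own z axis and vertical above 0.8 rad).
It fails at once if the short core, flange cover, spanner or strainer is moved more than 20 mm (distance of any of core_short, cover, spanner, strainer from where it was at the start of the episode above 0.02 m).
It also fails if it takes over 72 s, if anything falls off the work surface, if the arm or the gripper's body presses on something with over 40 N, if the wrist force passes 120 N, or if a joint passes its speed limit or range.

ROBOT

A 6-joint arm with a two-finger parallel gripper is mounted at the origin on the work surface. World frame = base frame: x ahead of the robot, y to its left, z up, the work surface at z = 0. Lengths are in mm, angles in rad, forces in N, time in s.
With the tool pointing down it reaches from about 400 to 925 mm from the base axis. Payload 12.5 kg.
Tool frame: the origin (TCP) lies midway between the tips of the shut fingers; the grasp point (between the pads) lies 19 mm behind it (env.tcp_to_grasp is the distance from the TCP to the grasp point, in mm); z points along the fingers, y is the line along which they close (so a half turn about z gives the same grasp; the last joint's range is limited). The gripper opens to 95 mm and grips with 3 to 60 N. Pads are 20 mm wide; open, the fingers measure 119 mm over their backs; the gripper's body (75 mm by 180 mm) begins 59 mm behind the grasp point.
Start: joints at [1.101, 0.491, 1.559, -0, 1.092, -0.106], TCP at [222.377, 584.119, 214.661] pointing down, gripper open.
Joint ranges: [-3.1, 3.1], [-0.84, 2.19], [0.05, 2.79], [-1.13, 4.28], [0.06, 2.93], [-2.69, 2.69]. Speed limits (rad/s): [2.22, 2.22, 2.79, 3.14, 3.14, 3.14].

INTERFACE

Orientations are given as [roll, pitch, yaw] about the fixed x, y, z axes, in that order (R = Rz(yaw) Ry(pitch) Rx(roll)).
In Python, from cell import env gives the robot as it stands. The module is installed in compiled form; this text tells all that it offers.
- The arm moves only by the tool step_arm, never from a script. Its argument "plan" is a list that holds one entry, the list of rows, each a list of 5 numbers: the shift along the tool's x, y, z in mm, then the turn about the tool's z in degrees, then the opening, from -1 (shut) to 1 (fully open). A call has 1 to 8 rows; each row is the pose to reach, as a shift and turn from the pose commanded when the call began, along the tool's axes at that moment; what a row does not reach only later rows make up. A row lasts 1/12 s, in which the tool goes at most 41.7 mm and 7.16 degrees, less where a joint would pass 70% of its speed; a pose out of reach is approached as far as the arm can. A call with a gripper value outside its range is refused whole. The fingers move at their own pace and stop on an object; the grip force is fixed at half the most. Time passes only in rows, so rows that repeat a pose let the fingers close. It gives the time, the measured TCP pose, the force, the opening and the grip force at its end, in the units of the state.
- env.state(): the state, without advancing time (a new reading comes with each control period).
- env.read_camera(name): name is "scene" or "top" or "wrist"; returns the picture (420x560x3 uint8, blue, green, red); there is no depth.
- env.get_calibration(name): a dict with "K" (3x3 intrinsics, pixels), "D" ([k1, k2, p1, p2, k3] as OpenCV has them; the pictures are not rectified), "extrinsics" (4x4, takes a point from world to camera coordinates). Camera axes: x right, y up, looking along -z (the intrinsics and any distortion apply to the point x, -y, -z); pixel columns grow to the right and rows downward; lengths in mm; the calibration is good to about 2 mm. A picture is of the moment at which its call begins: read the wrist's pose just before it. get_calibration takes no time and is no camera call; for the wrist camera it gives the pose at the moment of the call.
- env.job_done(): hands the job in; it is judged then, once.
The state is a dict: "t": time; "joints": joint angles; "qvel": joint speeds; "tau": joint torques, N m; "eef_pos": TCP position; "tcp_rot": TCP orientation; "ft_force": force on the tool from outside, world axes, zero at the start; "moment": the same for the moment, N m; "opening": opening from 0.0 (shut) to 1.0 (fully open); "grip_force": force on a finger pad.
Only numpy, scipy, OpenCV 4.12 (cv2) and the standard library are available. Lean on these libraries where they do the work, as an engineer would, in place of code of your own. Each camera call takes 0.05 s, during which the arm holds its last target. There are 200 camera calls.

## Working session

There is one attempt and no reset: what is moved stays moved. The work goes in short steps, Python scripts to look and compute and a tool call to move; the robot and the scene stay as the last step left them, time stands still between calls to the robot, and variables do not carry over. Pictures are saved under pics/ and viewed, at most 10 in all, crops included, and the job is handed in when it is done.

Besides the shell and the picture viewer there is one more tool, called after "Call:" in YAML: its name, and indented under it one key for each argument. step_arm: Moves the arm, as the interface text tells. Its arguments: {"type":"object","properties":{"plan":{"type":"array"}},"required":["plan"]}

```bash
mkdir -p pics; cat > h.py <<'E'
import numpy as np, cv2
from cell import env
def snap(n,f=None):
    im=env.read_camera(n); cv2.imwrite(f'pics/{f or n}.png',im); return im
def ray(cal,uv):
    K,D,E=[np.array(cal[k],float) for k in("K","D","extrinsics")]
    p=cv2.undistortPoints(np.array([[uv]],float),K,D)[0,0]
    d=E[:3,:3].T@np.array([p[0],-p[1],-1]); return -E[:3,:3].T@E[:3,3], d
def atz(cal,uv,z):
    o,d=ray(cal,uv); return (o+d*(z-o[2])/d[2]).round(1)
def proj(cal,P):
    K,D,E=[np.array(cal[k],float) for k in("K","D","extrinsics")]
    c=np.atleast_2d(P)@E[:3,:3].T+E[:3,3]; c=c*[1,-1,-1]
    return cv2.projectPoints(c,np.zeros(3),np.zeros(3),K,D)[0][:,0]
E
python3 - <<'E'
from h import *
a=snap('top','top0');b=snap('scene','scene0')
s=env.state();print(s['eef_pos'],s['tcp_rot'],env.tcp_to_grasp)
for n in('top','scene'):
    c=env.get_calibration(n);print(n,ray(c,(280,210)))
E
```

```text
[222.26666952 583.92673846 214.14606954] [-3.14064577e+00 -1.02247024e-04  2.77784919e+00] 18.8
top (array([ 436.82093883,   32.71654529, 1280.18736641]), array([ 0.06439108, -0.0258507 , -0.99771171]))
scene (array([1397.08914007, -490.71877795, 1041.97766121]), array([-0.64045571,  0.36005314, -0.67841109]))
```

View pics/top0.png

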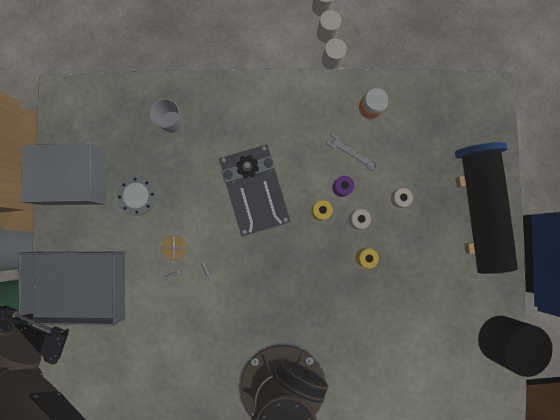

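View pics/scene0.png

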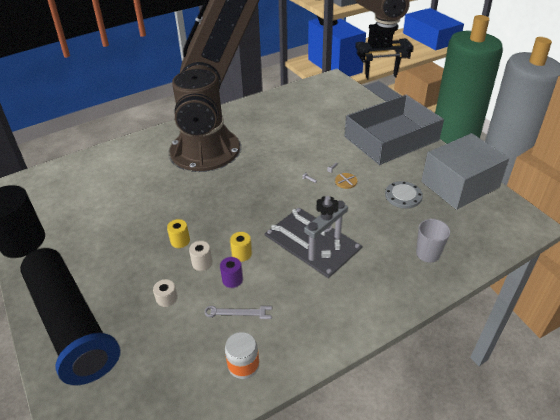

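The top view shows the clamp's wheel at about (247,166) and its channel opening towards the robot. Cream cores are at (361,219) and (403,197). The yellow ones are at (322,210) and (369,258), the purple one at (344,186), the spanner at (350,152), the cover at (136,196) and the strainer at (173,247). I'll enlarge both crops.

```bash
python3 - <<'E'
import cv2,numpy as np
t=cv2.imread('pics/top0.png')[130:280,210:420]; s=cv2.imread('pics/scene0.png')[180:330,140:370]
t=cv2.resize(t,None,fx=3.8,fy=3.8,interpolation=cv2.INTER_CUBIC); cv2.imwrite('pics/tc.png',t)
cv2.imwrite('pics/sc.png',cv2.resize(s,None,fx=3.4,fy=3.4,interpolation=cv2.INTER_CUBIC))
E
```

```text
(no output)
```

View pics/tc.png

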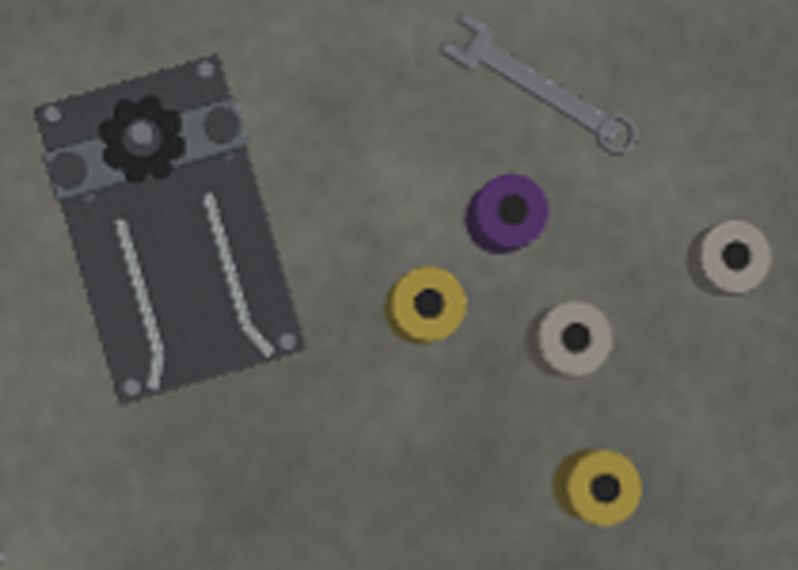

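View pics/sc.png

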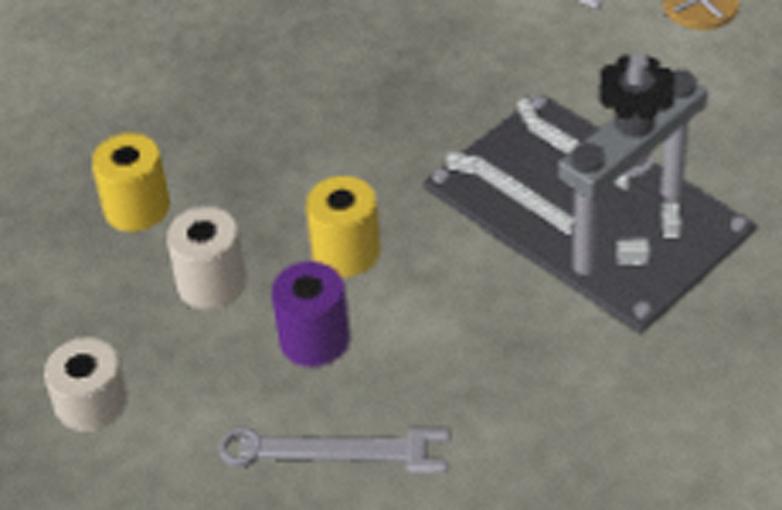

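The crops show that the tall cream core is the nearer one: (575,337) in the top crop, (201,232) in the scene crop. The far cream core is the short one. The base-plate corners in the top crop are (37,108), (216,55), (303,350) and (120,403).

```bash
python3 - <<'E'
from h import *
c=env.get_calibration('top');s=env.get_calibration('scene')
T=lambda u,v,z:atz(c,(u/3.8+210,v/3.8+130),z)
S=lambda u,v,z:atz(s,(u/3.4+140,v/3.4+180),z)
cor=[T(37,108,10),T(216,55,10),T(303,350,10),T(120,403,10)]
print(cor); cor=np.array(cor)
far=(cor[0]+cor[1])/2; near=(cor[2]+cor[3])/2; d=far-near; L=np.linalg.norm(d);u=d/L
print('len',L,np.linalg.norm(cor[0]-cor[1]),'yaw',np.arctan2(d[1],d[0]), np.degrees(np.arctan2(*(cor[1]-cor[0])[:2])))
print('axis from plate',near+u*165*L/240,'wheel',T(142,137,174), 'spindle',T(142,132,200),'mouth',near+u*65)
for n,a,b,z in(('tall',(575,337),(201,232),62),('short',(736,256),(80,366),44),('yelL',(429,303),(340,199),62),('yelN',(605,488),(125,156),62),('pur',(513,210),(307,287),62)):print(n,T(*a,z),S(*b,z))
print('spanner',T(615,133,5),T(465,40,5));print('strainer',atz(c,(173,247),12),'cover',atz(c,(136,196),18))
E
```

```text
[array([673.6, 175.8,  10. ]), array([713.8,  36.1,  10. ]), array([483. , -28.2,  10. ]), array([444.1, 112.7,  10. ])]
len 238.80266434862074 145.36894441386028 yaw 0.2700166076227991 163.94632532877785
axis from plate [621.778125  86.04375   10.      ] wheel [622.2  86.3 174. ] spindle [621.2  85.  200. ] mouth [526.19482032  59.58858377  10.        ]
tall [ 488.1 -227.9   62. ] [ 485.7 -229.4   62. ]
short [ 548.8 -357.5   44. ] [ 546.2 -358.4   44. ]
yelL [ 514.7 -119.5   62. ] [ 511.8 -120.    62. ]
yelN [ 376.2 -247.6   62. ] [ 373.8 -248.1   62. ]
pur [ 583.4 -183.9   62. ] [ 580.8 -184.    62. ]
spanner [ 650.4 -276.5    5. ] [ 725.3 -159.8    5. ]
strainer [414.3 313.   12. ] cover [564.3 421.8  18. ]
```

```bash
cat >> h.py <<'E'
def rel(*tg):
    s=env.state();p=np.array(s['eef_pos']);y=s['tcp_rot'][2]
    c,n=np.cos(y),np.sin(y);print('pos',p.round(1),'yaw',round(np.degrees(y),2))
    for t in tg:
        d=np.array(t[:3])-p; k=(np.degrees(y)-t[3]+180)%360-180
        print(t,'->',np.round([d[0]*c+d[1]*n,d[0]*n-d[1]*c,-d[2],k],1))
E
python3 -c "
from h import *
rel((450,150,230,195.5),(487,-228.5,170,195.5))"
```

```text
pos [222.3 583.9 214.1] yaw 159.16
(450, 150, 230, 195.5) -> [-367.2 -324.5  -15.9  -36.3]
(487, -228.5, 170, 195.5) -> [-536.5 -665.1   44.1  -36.3]
```

Call:
step_arm:
  plan:
    - [[-367,-324,-16,-36,1],[-367,-324,-16,-36,1],[-367,-324,-16,-36,1],[-367,-324,-16,-36,1],[-367,-324,-16,-36,1],[-367,-324,-16,-36,1],[-367,-324,-16,-36,1],[-367,-324,-16,-36,1]]

```text
t: 0.77
eef_pos: [373.7, 295.3, 225.2]
tcp_rot: [3.142, -0.0, -2.876]
ft_force: [1.0, 0.9, -0.2]
opening: 1.002
grip_force: 0.0
```

```bash
python3 -c "
from h import *
rel((450,150,230,195.5),(487,-228.5,170,195.5))"
```

```text
pos [373.7 295.3 225.2] yaw -164.81
(450, 150, 230, 195.5) -> [ -35.6 -160.3   -4.8   -0.3]
(487, -228.5, 170, 195.5) -> [ 2.790e+01 -5.352e+02  5.520e+01 -3.000e-01]
```

Call:
step_arm:
  plan:
    - [[-36,-160,-5,0,1],[-36,-160,-5,0,1],[-36,-160,-5,0,1],[-25,-200,0,0,1],[28,-535,30,0,1],[28,-535,30,0,1],[28,-535,30,0,1],[28,-535,30,0,1]]

```text
t: 1.43
eef_pos: [460.9, -20.7, 212.8]
tcp_rot: [3.141, 0.0, -2.877]
ft_force: [1.7, 0.5, -0.5]
opening: 1.001
grip_force: 0.0
```

Call:
step_arm:
  plan:
    - [[20,-210,30,0,1],[20,-210,30,0,1],[20,-210,30,0,1],[20,-210,30,0,1],[20,-210,30,0,1],[20,-210,30,0,1],[20,-210,30,0,1],[20,-210,30,0,1]]

```text
t: 2.1
eef_pos: [496.3, -226.3, 182.5]
tcp_rot: [3.14, -0.001, -2.878]
ft_force: [0.5, -0.4, 0.7]
opening: 1.002
grip_force: 0.0
```

```bash
python3 - <<'E'
from h import *
rel((487,-228.5,150,195.5),(487,-228.5,24,195.5))
c=env.get_calibration('wrist');im=snap('wrist','w1')
print(proj(c,[[487,-228.5,62],[513,-120,62]]).round())
np.save('w1cal.npy',c,allow_pickle=True)
E
```

```text
pos [ 496.3 -226.3  182.5] yaw -164.9
(487, -228.5, 150, 195.5) -> [ 9.6  0.3 32.5 -0.4]
(487, -228.5, 24, 195.5) -> [  9.6   0.3 158.5  -0.4]
[[281. 196.]
 [395. 257.]]
```

View pics/w1.png

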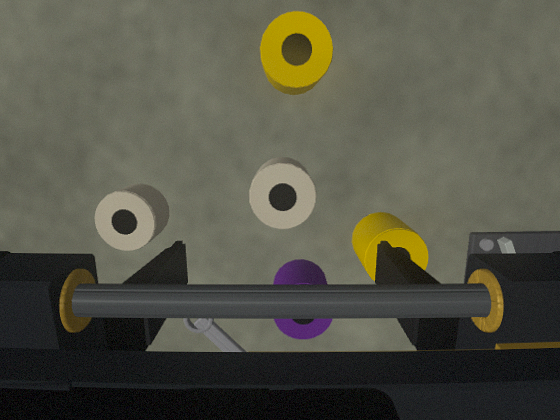

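The wrist view has the tall core's bore at (283,197), against a predicted (281,196), so its position is good to about 1 mm. I'll descend and grip.

Call:
step_arm:
  plan:
    - [[9.5,1,40,0,1],[9.5,1,80,0,1],[9.5,1,120,0,1],[9.5,1,150,0,1],[9.5,1,158,0,1],[9.5,1,158,0,1],[9.5,1,158,0,0.1],[9.5,1,158,0,0.1]]

```text
t: 2.82
eef_pos: [488.4, -228.1, 26.9]
tcp_rot: [-3.14, 0.002, -2.876]
ft_force: [-0.4, 0.3, 0.3]
opening: 0.913
grip_force: 0.0
```

Call:
step_arm:
  plan:
    - [[0,0,0,0,0.1],[0,0,0,0,0.1],[0,0,0,0,0.1],[0,0,0,0,0.1]]

```text
t: 3.15
eef_pos: [487.5, -228.3, 25.6]
tcp_rot: [-3.141, 0.001, -2.877]
ft_force: [-0.8, 0.4, -0.4]
opening: 0.635
grip_force: 0.0
```

Call:
step_arm:
  plan:
    - [[0,0,0,0,-0.3],[0,0,0,0,-0.3],[0,0,0,0,-0.3],[0,0,0,0,-0.3],[0,0,0,0,-0.3],[0,0,-40,0,-0.3],[0,0,-80,0,-0.3],[0,0,-80,0,-0.3]]

```text
t: 3.82
eef_pos: [489.5, -229.4, 110.5]
tcp_rot: [-3.136, 0.006, -2.877]
ft_force: [1.7, -0.7, -1.4]
opening: 0.584
grip_force: 30.0
```

```bash
python3 -c "
from h import *
rel((525,59,110,195.5),(525,59,36,195.5))"
```

```text
pos [ 489.5 -229.4  110.5] yaw -164.83
(525, 59, 110, 195.5) -> [-109.7  269.1    0.5   -0.3]
(525, 59, 36, 195.5) -> [-109.7  269.1   74.5   -0.3]
```

Call:
step_arm:
  plan:
    - [[-110,269,0,-0.3,-0.3],[-110,269,0,-0.3,-0.3],[-110,269,0,-0.3,-0.3],[-110,269,0,-0.3,-0.3],[-110,269,0,-0.3,-0.3],[-110,269,0,-0.3,-0.3],[-110,269,0,-0.3,-0.3],[-110,269,0,-0.3,-0.3]]

```text
t: 4.48
eef_pos: [523.2, 66.0, 104.6]
tcp_rot: [3.141, 0.0, -2.867]
ft_force: [-1.2, -0.8, -2.5]
opening: 0.587
grip_force: 30.0
```

```bash
python3 - <<'E'
from h import *
rel((525,59,110,195.5),(525,59,36,195.5))
c=env.get_calibration('wrist');im=snap('wrist','w2')
np.save('w2cal.npy',c,allow_pickle=True)
H=np.array([621.5,86,0]);u=np.array([np.cos(.2702),np.sin(.2702),0]);v=np.array([-u[1],u[0],0])
for x,y in((-165,-75),(-165,75),(-135,-31),(-135,31)): print(x,y,proj(c,H+u*x+v*y+[0,0,24 if x>-150 else 10]).round(1))
E
```

```text
pos [523.2  66.  104.6] yaw -164.27
(525, 59, 110, 195.5) -> [ 0.2 -7.2 -5.4  0.2]
(525, 59, 36, 195.5) -> [ 0.2 -7.2 68.6  0.2]
-165 -75 [[166.8 126. ]]
-165 75 [[375.7 126.8]]
-135 -31 [[226.2 170.1]]
-135 31 [[315.3 170.5]]
```

View pics/w2.png

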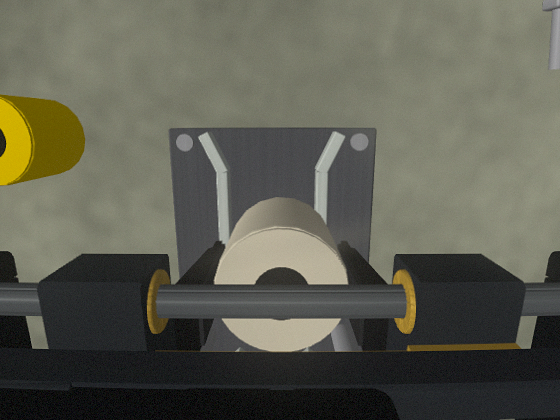

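The wrist view has the near plate corners at (170,128) and (376,128) and the inner rail bends at (229,171) and (316,171). That is about 1 mm off the prediction, so home becomes roughly (622.2, 87.2). I'll correct the position above the mouth before lowering.

Call:
step_arm:
  plan:
    - [[-1,-6,0,0.2,-0.3],[-1,-6,0,0.2,-0.3],[-1,-6,0,0.2,-0.3]]

```text
t: 4.78
eef_pos: [525.8, 53.2, 104.8]
tcp_rot: [3.142, -0.0, -2.878]
ft_force: [0.5, 0.1, -1.9]
opening: 0.588
grip_force: 30.0
```

```bash
python3 - <<'E'
from h import *
s=env.state();print(np.round(s['qvel'],3)); rel((525.8,60.5,37,195.5))
E
```

```text
[ 0.    -0.005  0.003  0.001  0.001  0.005]
pos [525.8  53.2 104.8] yaw -164.87
(525.8, 60.5, 37, 195.5) -> [-1.9  7.  67.8 -0.4]
```

Call:
step_arm:
  plan:
    - [[-2,7,0,-0.4,-0.3],[-2,7,0,-0.4,-0.3],[-2,7,30,-0.4,-0.3],[-2,7,50,-0.4,-0.3],[-2,7,62,-0.4,-0.3],[-2,7,67,-0.4,-0.3],[-2,7,69,-0.4,-0.3],[-2,7,69,-0.4,-0.3]]

```text
t: 5.45
eef_pos: [525.9, 61.9, 36.2]
tcp_rot: [3.141, -0.0, -2.869]
ft_force: [0.1, 0.3, -1.5]
opening: 0.584
grip_force: 30.0
```

Call:
step_arm:
  plan:
    - [[0,0,0,0,-0.3],[0,0,0,0,-0.3]]

```text
t: 5.62
eef_pos: [526.3, 62.0, 36.7]
tcp_rot: [-3.141, 0.001, -2.868]
ft_force: [0.2, 0.7, -2.4]
opening: 0.587
grip_force: 30.0
```

Call:
step_arm:
  plan:
    - [[0,-1,1,0,-0.3],[-10,-1,1.5,0,-0.3],[-20,-1,1.5,0,-0.3],[-20,-1,1.5,0,-0.3],[-20,-1,1.5,0,-0.3]]

```text
t: 6.03
eef_pos: [546.5, 66.5, 35.2]
tcp_rot: [-3.141, 0.003, -2.868]
ft_force: [1.2, -0.2, 4.4]
opening: 0.584
grip_force: 30.0
```

Call:
step_arm:
  plan:
    - [[-20,0,-1,0,0.6],[-20,0,-1,0,0.6],[-20,0,-1,0,0.6],[-20,0,-1,0,0.6]]

```text
t: 6.37
eef_pos: [563.8, 71.8, 35.3]
tcp_rot: [3.141, -0.001, -2.868]
ft_force: [0.0, -0.6, 0.5]
opening: 0.785
grip_force: 0.0
```

I repeated the slide offset in that call by mistake, so the tool went 20 mm further in. There was no contact force. I'll back out before rising.

Call:
step_arm:
  plan:
    - [[15,0,0,0,0.8],[30,0,0,0,1],[30,0,0,0,1],[30,0,-40,0,1],[30,0,-80,0,1],[30,0,-100,0,1],[30,0,-100,0,1]]

```text
t: 6.95
eef_pos: [537.6, 63.8, 139.8]
tcp_rot: [-3.14, 0.007, -2.868]
ft_force: [0.3, -0.6, 0.7]
opening: 0.999
grip_force: 0.0
```

```bash
python3 - <<'E'
from h import *
rel((513+15.4,-120+4.3,150,195.5),(513-15.4,-120-4.3,150,195.5))
snap('top','t3');c=env.get_calibration('top')
H=np.array([622.2,87.2,0]);u=np.array([np.cos(.2702),np.sin(.2702),0])
for x in(-80,-60,-40):print(x,proj(c,H+u*x+[0,0,72]).round(1))
im=cv2.imread('pics/t3.png')[130:280,190:350];cv2.imwrite('pics/t3c.png',cv2.resize(im,None,fx=4,fy=4,interpolation=cv2.INTER_CUBIC))
E
```

```text
pos [537.6  63.8 139.8] yaw -164.34
(528.4, -115.7, 150, 195.5) -> [  57.3 -170.4  -10.2    0.2]
(497.6, -124.3, 150, 195.5) -> [  89.3 -170.3  -10.2    0.2]
-80 [[256.7 199.4]]
-60 [[254.7 192.6]]
-40 [[252.8 185.7]]
```

View pics/t3c.png

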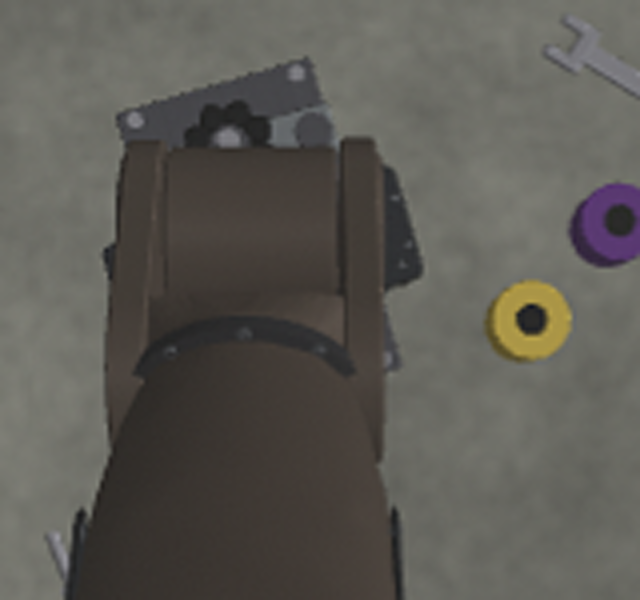

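The arm hides the channel from above, and the yellow core is undisturbed. I'll use that yellow one as a pusher, since the tool cannot lean: gripped 15 mm off-centre so the core sticks out ahead of the gripper, and put back afterwards.

Call:
step_arm:
  plan:
    - [[88,-170,-10,0,1],[88,-170,-10,0,1],[88,-170,-10,0,1],[88,-170,-10,0,1],[88,-170,-10,0,1],[88,-170,-10,0,1],[88,-170,-10,0,1],[88,-170,-10,0,1]]

```text
t: 7.67
eef_pos: [496.6, -123.2, 144.6]
tcp_rot: [3.14, -0.001, -2.869]
ft_force: [0.6, -0.1, 0.1]
opening: 1.002
grip_force: 0.0
```

```bash
python3 - <<'E'
from h import *
rel((498.6,-124,150,195.5),(498.6,-124,25,195.5))
c=env.get_calibration('wrist');im=snap('wrist','w4');print(proj(c,[513,-120,62]).round(1))
# yellow top's bore: dark blob within yellow
hsv=cv2.cvtColor(im,cv2.COLOR_BGR2HSV);m=cv2.inRange(hsv,(20,120,170),(35,255,255))
n,l,st,ce=cv2.connectedComponentsWithStats(m)
for i in range(1,n):
    if st[i,4]>500: print(st[i],ce[i].round(1),atz(c,ce[i],62))
# tall core from top
t=snap('top','t4');cv2.imwrite('pics/t4c.png',cv2.resize(t[130:280,190:350],None,fx=4,fy=4,interpolation=cv2.INTER_CUBIC))
E
```

```text
pos [ 496.6 -123.2  144.6] yaw -164.37
(498.6, -124, 150, 195.5) -> [-1.7 -1.3 -5.4  0.1]
(498.6, -124, 25, 195.5) -> [-1.700e+00 -1.300e+00  1.196e+02  1.000e-01]
[[278.6 240.4]]
[ 106    0   81   37 1971] [146.6  16.7] [ 389.8 -243.3   62. ]
[ 244  202   73   76 3327] [279.4 241. ] [ 513.2 -119.3   62. ]
```

View pics/t4c.png

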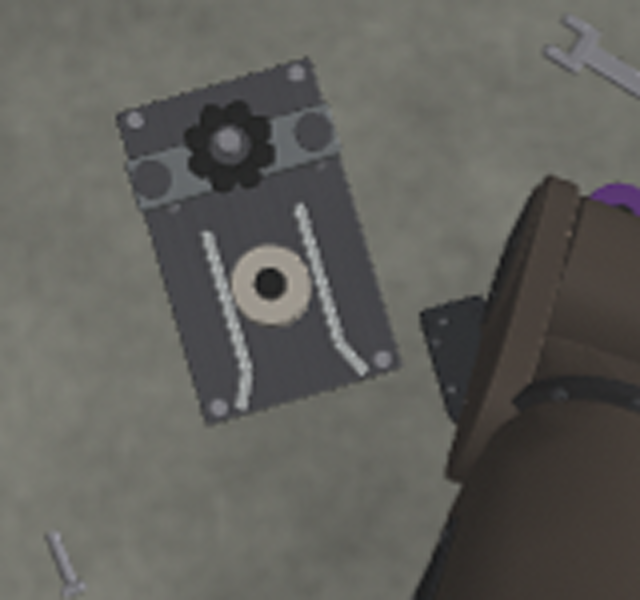

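The tall core stands upright in the channel at (270,284) in the crop, about 84 mm before home. The yellow core is at (513.2,-119.3). I'll descend with the offset and grip it.

Call:
step_arm:
  plan:
    - [[-2,-0.5,40,0,1],[-2,-0.5,80,0,1],[-2,-0.5,110,0,1],[-2,-0.5,119,0,1],[-2,-0.5,119,0,0],[-2,-0.5,119,0,-0.3],[-2,-0.5,119,0,-0.3],[-2,-0.5,119,0,-0.3]]

```text
t: 8.43
eef_pos: [499.8, -123.7, 28.1]
tcp_rot: [-3.14, 0.002, -2.868]
ft_force: [0.1, -0.6, 0.3]
opening: 0.777
grip_force: 0.0
```

Call:
step_arm:
  plan:
    - [[0,0,0,0,-0.3],[0,0,0,0,-0.3],[0,0,0,0,-0.3],[0,0,0,0,-0.3],[0,0,0,0,-0.3],[0,0,0,0,-0.3],[0,0,0,0,-0.3]]

```text
t: 9.02
eef_pos: [499.1, -123.6, 27.2]
tcp_rot: [-3.141, 0.001, -2.868]
ft_force: [-1.7, 1.6, 8.5]
opening: 0.568
grip_force: 29.7
```

Call:
step_arm:
  plan:
    - [[0,0,-5,0,-0.3],[0,0,-40,0,-0.3],[0,0,-80,0,-0.3],[0,0,-110,0,-0.3],[0,0,-110,0,-0.3],[0,0,-110,0,-0.3]]

```text
t: 9.52
eef_pos: [499.3, -123.8, 137.8]
tcp_rot: [-3.14, 0.002, -2.868]
ft_force: [0.1, -0.1, -3.2]
opening: 0.57
grip_force: 29.6
```

```bash
python3 - <<'E'
from h import *
H=np.array([622.2,87.2]);u=np.array([np.cos(.2702),np.sin(.2702)])
a=H-u*165;b=H-u*155
rel((*a,135,195.5),(*a,40,195.5))
c=env.get_calibration('wrist');im=snap('wrist','w5')
E
```

```text
pos [ 499.3 -123.8  137.8] yaw -164.34
(np.float64(463.1866074174241), np.float64(43.15750938718856), 135, 195.5) -> [-10.3 170.5   2.8   0.2]
(np.float64(463.1866074174241), np.float64(43.15750938718856), 40, 195.5) -> [-10.3 170.5  97.8   0.2]
```

View pics/w5.png

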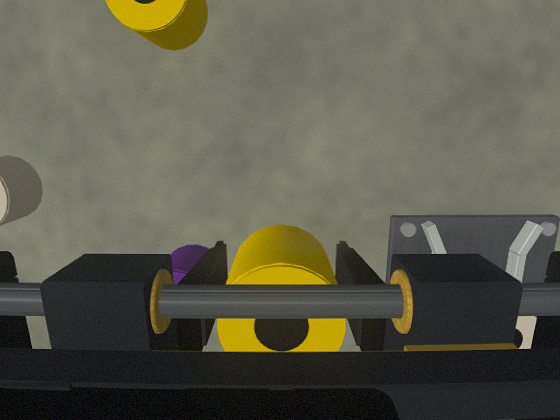

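The yellow core is held, sticking out ahead of the pads as intended. I'll carry it behind the tall core.

Call:
step_arm:
  plan:
    - [[-10,40,0,0,-0.3],[-10,80,0,0,-0.3],[-10,120,0,0,-0.3],[-10,150,0,0,-0.3],[-10,170,0,0,-0.3],[-10,170,0,0,-0.3],[-10,170,0,0,-0.3],[-10,170,0,0,-0.3]]

```text
t: 10.23
eef_pos: [462.5, 42.5, 135.5]
tcp_rot: [3.141, -0.002, -2.868]
ft_force: [-0.0, -1.1, -2.9]
opening: 0.572
grip_force: 29.6
```

```bash
python3 - <<'E'
from h import *
rel((463.2,43.2,135,195.5),(463.2,43.2,40,195.5));print(np.round(env.state()['qvel'],3))
E
```

```text
pos [462.5  42.5 135.5] yaw -164.33
(463.2, 43.2, 135, 195.5) -> [-0.9  0.5  0.5  0.2]
(463.2, 43.2, 40, 195.5) -> [-0.9  0.5 95.5  0.2]
[-0.019 -0.004 -0.007  0.     0.002  0.001]
```

Call:
step_arm:
  plan:
    - [[-1,0.5,35,0.2,-0.3],[-1,0.5,65,0.2,-0.3],[-1,0.5,85,0.2,-0.3],[-1,0.5,94,0.2,-0.3],[-1,0.5,94,0.2,-0.3],[-1,0.5,94,0.2,-0.3],[-1,0.5,94,0.2,-0.3]]

```text
t: 10.82
eef_pos: [464.2, 43.2, 43.3]
tcp_rot: [-3.141, 0.001, -2.872]
ft_force: [0.9, 0.2, -1.9]
opening: 0.572
grip_force: 29.6
```

Call:
step_arm:
  plan:
    - [[-10,0,0,0,-0.3],[-20,0,0,0,-0.3],[-30,0,0,0,-0.3],[-40,0,0,0,-0.3],[-50,0,0,0,-0.3],[-60,0,0,0,-0.3],[-65,0,0,0,-0.3],[-65,0,0,0,-0.3]]

```text
t: 11.48
eef_pos: [527.6, 61.2, 42.4]
tcp_rot: [-3.141, 0.001, -2.871]
ft_force: [-0.7, -0.2, -1.5]
opening: 0.569
grip_force: 29.6
```

```bash
python3 - <<'E'
from h import *
rel((622.2-71*.9637,87.2-71*.267,41,195.5));s=env.state();print(np.round(s['ft_force'],1),np.round(s['moment'],2))
E
```

```text
pos [527.6  61.2  42.4] yaw -164.52
(553.7773000000001, 68.243, 41, 195.5) -> [-27.1  -0.2   1.4  -0. ]
[-0.7 -0.2 -1.5] [0.02 0.08 0.01]
```

Call:
step_arm:
  plan:
    - [[-8,0,0,0,-0.3],[-15,0,0,0,-0.3],[-20,0,0,0,-0.3],[-23,0,0,0,-0.3],[-25,0,0,0,-0.3],[-25,0,0,0,-0.3]]

```text
t: 11.98
eef_pos: [550.6, 67.6, 42.4]
tcp_rot: [-3.142, 0.0, -2.872]
ft_force: [0.1, 0.2, -3.1]
opening: 0.569
grip_force: 29.6
```

Call:
step_arm:
  plan:
    - [[-1,0,0,0,-0.3],[-2,0,0,0,-0.3],[-2,0,0,0,-0.3]]

```text
t: 12.23
eef_pos: [551.9, 68.0, 42.5]
tcp_rot: [3.141, -0.001, -2.872]
ft_force: [-1.6, -2.5, -1.6]
opening: 0.57
grip_force: 29.8
```

Call:
step_arm:
  plan:
    - [[-0.5,0,0,0,-0.3],[-1,0,0,0,-0.3],[-1,0,0,0,-0.3]]

```text
t: 12.48
eef_pos: [552.0, 68.0, 42.4]
tcp_rot: [3.141, -0.003, -2.872]
ft_force: [-7.4, -4.0, 1.1]
opening: 0.57
grip_force: 30.2
```

```bash
python3 - <<'E'
from h import *
im=snap('scene','s6');c=env.get_calibration('scene');k=8
u0,v0=275,170
out=cv2.resize(im[v0:v0+75,u0:u0+100],None,fx=k,fy=k,interpolation=cv2.INTER_CUBIC)
H=np.array([622.2,87.2,0]);a=np.linspace(0,2*np.pi,90)
for z,col in((10,(0,0,255)),(72,(0,255,0))):
    P=np.c_[H[0]+28*np.cos(a),H[1]+28*np.sin(a),0*a+z]
    q=((proj(c,P)-[u0-.5,v0-.5])*k).astype(int);cv2.polylines(out,[q],True,col,1)
# check of calibration: plate corners
R=np.array([[np.cos(.2702),-np.sin(.2702)],[np.sin(.2702),np.cos(.2702)]])
P=np.c_[(R@np.array([[-165,-75],[75,-75],[75,75],[-165,75]]).T).T+H[:2],np.full(4,10)]
cv2.polylines(out,[((proj(c,P)-[u0-.5,v0-.5])*k).astype(int)],True,(255,255,0),1)
cv2.imwrite('pics/s6c.png',out)
E
```

```text
(no output)
```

View pics/s6c.png

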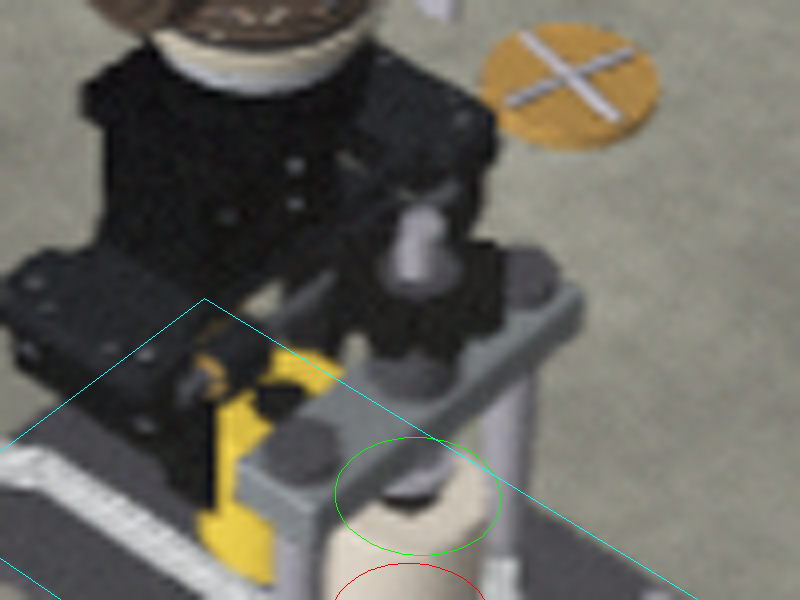

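The picture shows the core under the crosshead below the pad, with the yellow pusher behind it. It appears about 10 enlarged pixels left of the overlay: edges at about 325 and 490, against 335 and 502. That is 1.3 px, so I'll compare it with the columns in the same image.

```bash
python3 - <<'E'
from h import *
im=cv2.imread('pics/s6.png').astype(int);c=env.get_calibration('scene')
for r in (244,248,252,256): print(r,[(x,*im[r,x]) [0:1]+(int(im[r,x].sum()//3),) for x in range(304,348)])
H=np.array([622.2,87.2]);u=np.array([np.cos(.2702),np.sin(.2702)]);v=np.array([-u[1],u[0]])
def sil(ctr,R,r):  # silhouette cols at row r for vertical cylinder, z 10..70
    a=np.linspace(0,2*np.pi,361);o=[]
    cam,_=ray(c,(280,210)); d=cam[:2]-ctr; D=np.hypot(*d);be=np.arctan2(d[1],d[0]);g=np.arccos(R/D)
    for s in(-1,1):
        p=ctr+R*np.array([np.cos(be+s*g),np.sin(be+s*g)]);z=np.linspace(10,100,200)
        q=proj(c,np.c_[np.tile(p,(200,1)),z]);o.append(float(np.interp(-r,-q[::1,1][np.argsort(-q[:,1])] if 0 else np.sort(-q[:,1]),q[np.argsort(-q[:,1]),0])))
    return np.round(sorted(o),1)
for r in(244,248,252,256): print(r,'core home',sil(H,28,r),'-5',sil(H-5*u,28,r),'nearcol',sil(H-56*v,9,r))
for r in(222,228): print(r,'farcol',sil(H+56*v,9,r),[(x,int(im[r,x].sum()//3)) for x in range(328,348)])
E
```

```text
244 [(304, 212), (305, 208), (306, 183), (307, 186), (308, 172), (309, 164), (310, 163), (311, 154), (312, 139), (313, 117), (314, 95), (315, 134), (316, 189), (317, 206), (318, 208), (319, 207), (320, 202), (321, 200), (322, 194), (323, 190), (324, 185), (325, 181), (326, 174), (327, 164), (328, 159), (329, 146), (330, 134), (331, 124), (332, 116), (333, 111), (334, 108), (335, 167), (336, 190), (337, 187), (338, 187), (339, 153), (340, 101), (341, 80), (342, 77), (343, 75), (344, 77), (345, 79), (346, 77), (347, 79)]
248 [(304, 78), (305, 90), (306, 169), (307, 179), (308, 129), (309, 153), (310, 163), (311, 154), (312, 137), (313, 110), (314, 89), (315, 149), (316, 198), (317, 208), (318, 206), (319, 208), (320, 205), (321, 200), (322, 195), (323, 192), (324, 186), (325, 181), (326, 166), (327, 160), (328, 150), (329, 136), (330, 128), (331, 121), (332, 112), (333, 110), (334, 93), (335, 154), (336, 183), (337, 178), (338, 177), (339, 139), (340, 90), (341, 77), (342, 76), (343, 77), (344, 78), (345, 80), (346, 76), (347, 80)]
252 [(304, 78), (305, 77), (306, 80), (307, 79), (308,
[... 1050 characters left out ...]
6. ] -5 [314.5 334.6] nearcol [309.6 316.3]
252 core home [315.9 336. ] -5 [314.5 334.6] nearcol [309.5 316.2]
256 core home [315.9 336. ] -5 [314.5 334.6] nearcol [309.4 316.1]
222 farcol [336.4 343. ] [(328, 97), (329, 80), (330, 68), (331, 75), (332, 76), (333, 91), (334, 117), (335, 152), (336, 163), (337, 161), (338, 151), (339, 129), (340, 99), (341, 96), (342, 119), (343, 132), (344, 133), (345, 130), (346, 131), (347, 131)]
228 farcol [336.  342.5] [(328, 105), (329, 125), (330, 146), (331, 149), (332, 172), (333, 188), (334, 185), (335, 169), (336, 164), (337, 158), (338, 144), (339, 120), (340, 96), (341, 110), (342, 135), (343, 138), (344, 138), (345, 135), (346, 136), (347, 132)]
```

Relative to the columns (offset about -1.45 to -2.1 px), the core's right edge (-1.7 px) is where it should be at home. I'll add one more light nudge and then back off.

Call:
step_arm:
  plan:
    - [[-0.5,0,0,0,-0.3],[-1,0,0,0,-0.3],[-1,0,0,0,-0.3]]

```text
t: 12.78
eef_pos: [552.0, 68.0, 42.4]
tcp_rot: [3.141, -0.005, -2.872]
ft_force: [-12.1, -7.0, 4.7]
opening: 0.572
grip_force: 30.6
```

Call:
step_arm:
  plan:
    - [[2,0,0,0,-0.3],[10,0,0,0,-0.3],[30,0,0,0,-0.3],[60,0,0,0,-0.3],[80,0,0,0,-0.3],[80,0,-30,0,-0.3],[80,0,-65,0,-0.3],[80,0,-95,0,-0.3]]

```text
t: 13.45
eef_pos: [476.6, 47.2, 139.0]
tcp_rot: [3.142, 0.0, -2.872]
ft_force: [0.8, -0.2, -2.4]
opening: 0.571
grip_force: 29.6
```

```bash
python3 - <<'E'
from h import *
rel((499.1,-123.6,137,195.5))
E
```

```text
pos [476.6  47.2 139. ] yaw -164.56
(499.1, -123.6, 137, 195.5) -> [ 2.380e+01 -1.706e+02  2.000e+00 -1.000e-01]
```

Call:
step_arm:
  plan:
    - [[24,-40,0,0,-0.3],[24,-80,0,0,-0.3],[24,-120,0,0,-0.3],[24,-150,0,0,-0.3],[24,-170,0,0,-0.3],[24,-170,40,0,-0.3],[24,-170,80,0,-0.3],[24,-170,100,0,-0.3]]

```text
t: 14.12
eef_pos: [497.8, -123.1, 34.5]
tcp_rot: [3.14, -0.001, -2.873]
ft_force: [-1.1, -0.1, -2.4]
opening: 0.57
grip_force: 29.6
```

Call:
step_arm:
  plan:
    - [[0,0,5,0,-0.3],[0,0,9,0,-0.3],[0,0,9,0,-0.3],[0,0,9,0,-0.3]]

```text
t: 14.45
eef_pos: [499.9, -123.1, 29.7]
tcp_rot: [-3.14, 0.002, -2.872]
ft_force: [-0.4, -0.6, -1.8]
opening: 0.573
grip_force: 29.6
```

Call:
step_arm:
  plan:
    - [[0,0,2,0,-0.3],[0,0,2,0,-0.3],[0,0,2,0,0.5],[0,0,2,0,1],[0,0,2,0,1],[0,0,2,0,1],[0,0,-35,0,1],[0,0,-75,0,1]]

```text
t: 15.12
eef_pos: [498.0, -122.6, 102.6]
tcp_rot: [3.138, -0.004, -2.872]
ft_force: [0.1, -0.1, 0.7]
opening: 0.933
grip_force: 0.0
```

Call:
step_arm:
  plan:
    - [[0,0,-40,0,1],[0,0,-80,0,1],[0,0,-110,0,1],[0,0,-110,0,1],[0,0,-110,0,1]]

```text
t: 15.53
eef_pos: [499.6, -123.1, 215.0]
tcp_rot: [-3.14, 0.003, -2.872]
ft_force: [-0.6, -0.2, -0.1]
opening: 1.004
grip_force: 0.0
```

```bash
python3 - <<'E'
from h import *
rel((622.2,87.2,212,195.5))
E
```

```text
pos [ 499.6 -123.1  215. ] yaw -164.54
(622.2, 87.2, 212, 195.5) -> [-174.3  170.     3.    -0. ]
```

Call:
step_arm:
  plan:
    - [[-40,40,0,0,1],[-70,70,0,0,1],[-100,98,0,0,1],[-130,127,0,0,1],[-155,152,0,0,1],[-174,170,0,0,1],[-174,170,0,0,1],[-174,170,0,0,1]]

```text
t: 16.2
eef_pos: [621.3, 88.8, 211.1]
tcp_rot: [3.141, -0.003, -2.869]
ft_force: [-0.9, -0.0, -1.0]
opening: 1.001
grip_force: 0.0
```

Call:
step_arm:
  plan:
    - [[0,0,0,0,1],[0,0,0,0,1]]

```text
t: 16.37
eef_pos: [621.0, 86.3, 212.7]
tcp_rot: [3.141, -0.002, -2.873]
ft_force: [0.1, 0.3, 0.2]
opening: 1.002
grip_force: 0.0
```

```bash
python3 - <<'E'
from h import *
im=snap('wrist','w7');c=env.get_calibration('wrist');t=snap('top','t7')
rel((622.2,87.2,147,195.5)); print(np.round(env.state()['joints'],3))
c2=env.get_calibration('scene');s=snap('scene','s7')
im0=cv2.imread('pics/s6.png').astype(int);g=s.astype(int).sum(2)//3;print([(x,g[244,x]) for x in range(330,342)],[(x,g[252,x]) for x in range(314,334)])
E
```

```text
pos [621.2  86.1 213.3] yaw -164.62
(622.2, 87.2, 147, 195.5) -> [-1.2  0.8 66.3 -0.1]
[ 0.032  0.495  1.555 -0.     1.092 -1.807]
[(330, np.int64(132)), (331, np.int64(127)), (332, np.int64(117)), (333, np.int64(108)), (334, np.int64(110)), (335, np.int64(167)), (336, np.int64(192)), (337, np.int64(190)), (338, np.int64(185)), (339, np.int64(157)), (340, np.int64(103)), (341, np.int64(76))] [(314, np.int64(88)), (315, np.int64(83)), (316, np.int64(79)), (317, np.int64(76)), (318, np.int64(104)), (319, np.int64(172)), (320, np.int64(198)), (321, np.int64(190)), (322, np.int64(187)), (323, np.int64(190)), (324, np.int64(191)), (325, np.int64(192)), (326, np.int64(188)), (327, np.int64(189)), (328, np.int64(192)), (329, np.int64(189)), (330, np.int64(160)), (331, np.int64(108)), (332, np.int64(85)), (333, np.int64(82))]
```

The core hasn't moved. I'll lower onto the wheel and grip it.

Call:
step_arm:
  plan:
    - [[-1,1,20,0,1],[-1,1,40,0,1],[-1,1,60,0,1],[-1,1,66,0,1],[-1,1,66,0,1],[-1,1,66,0,0],[-1,1,66,0,-0.3],[-1,1,66,0,-0.3]]

```text
t: 17.18
eef_pos: [622.8, 88.4, 148.7]
tcp_rot: [-3.141, 0.002, -2.872]
ft_force: [0.1, 0.7, 1.1]
opening: 0.846
grip_force: 0.0
```

Call:
step_arm:
  plan:
    - [[0,0,0,0,-0.3],[0,0,0,0,-0.3],[0,0,0,0,-0.3],[0,0,0,0,-0.3],[0,0,0,0,-0.3],[0,0,0,0,-0.3]]

```text
t: 17.68
eef_pos: [622.6, 87.7, 147.9]
tcp_rot: [-3.14, 0.001, -2.872]
ft_force: [-0.0, -5.6, 1.9]
opening: 0.624
grip_force: 30.0
```

Call:
step_arm:
  plan:
    - [[0,0,0,6,-0.3],[0,0,0,12,-0.3],[0,0,0,18,-0.3],[0,0,0,24,-0.3],[0,0,0,30,-0.3],[0,0,0,36,-0.3],[0,0,0,42,-0.3],[0,0,0,48,-0.3]]

```text
t: 18.35
eef_pos: [622.4, 86.0, 147.9]
tcp_rot: [-3.139, 0.002, 2.569]
ft_force: [-3.1, -18.5, 3.9]
opening: 0.621
grip_force: 30.0
```

```bash
cat > m.py <<'E'
from h import *
s=env.state();print(np.round(s['moment'],3),np.round(s['ft_force'],1),np.degrees(s['tcp_rot'][2]).round(1),np.round(s['eef_pos'],1),round(s['tau'][5],3))
E
python3 m.py
```

```text
[-2.952  0.327  0.255] [ -3.1 -18.5   3.9] 147.2 [622.4  86.  147.9] -1.782
```

Call:
step_arm:
  plan:
    - [[0,0,0,6,-0.3],[0,0,0,12,-0.3],[0,0,0,18,-0.3],[0,0,0,21,-0.3]]

```text
t: 18.68
eef_pos: [621.8, 85.4, 147.9]
tcp_rot: [-3.138, 0.003, 2.202]
ft_force: [-5.0, -21.5, 4.3]
opening: 0.623
grip_force: 30.0
```

```bash
python3 m.py
```

```text
[-3.45   0.844  0.257] [ -5.  -21.5   4.3] 126.2 [621.8  85.4 147.9] 0.155
```

Call:
step_arm:
  plan:
    - [[-0.5,-0.6,0,4,-0.3],[-0.9,-1.2,0,8,-0.3],[-0.9,-1.2,0,12,-0.3],[-0.9,-1.2,0,12,-0.3]]

```text
t: 19.02
eef_pos: [621.4, 85.1, 147.9]
tcp_rot: [-3.139, 0.002, 1.993]
ft_force: [-4.3, -14.1, 4.3]
opening: 0.626
grip_force: 30.0
```

```bash
python3 m.py
```

```text
[-2.227  0.717 -0.283] [ -4.3 -14.1   4.3] 114.2 [621.4  85.1 147.9] 0.908
```

Call:
step_arm:
  plan:
    - [[0,0,0,4,-0.3],[0,0,0,8,-0.3],[0,0,0,10,-0.3]]

```text
t: 19.27
eef_pos: [621.0, 85.0, 147.9]
tcp_rot: [-3.139, 0.002, 1.82]
ft_force: [-7.4, -12.5, 6.9]
opening: 0.626
grip_force: 30.0
```

```bash
python3 m.py
```

```text
[-2.406  1.09   0.261] [ -7.4 -12.5   6.9] 104.3 [621.   85.  147.9] 0.157
```

Call:
step_arm:
  plan:
    - [[0,-0.5,0,4,-0.3],[0,-0.5,0,8,-0.3],[0,-0.5,0,12,-0.3]]

```text
t: 19.52
eef_pos: [620.5, 84.9, 147.9]
tcp_rot: [-3.14, 0.003, 1.611]
ft_force: [-7.2, -13.5, 6.9]
opening: 0.626
grip_force: 30.0
```

```bash
python3 m.py
```

```text
[-2.38   1.122  0.274] [ -7.2 -13.5   6.9] 92.3 [620.5  84.9 147.9] -1.13
```

Call:
step_arm:
  plan:
    - [[0,0,0,4,-0.3],[0,0,0,8,-0.3],[0,0,0,12,-0.3]]

```text
t: 19.77
eef_pos: [620.0, 84.9, 147.9]
tcp_rot: [-3.139, 0.004, 1.401]
ft_force: [-9.0, -13.9, 7.9]
opening: 0.627
grip_force: 30.0
```

```bash
python3 m.py
```

```text
[-2.428  1.56   0.29 ] [ -9.  -13.9   7.9] 80.3 [620.   84.9 147.9] -1.119
```

Call:
step_arm:
  plan:
    - [[0,0,0,4,-0.3],[0,0,0,8,-0.3]]

```text
t: 19.93
eef_pos: [619.7, 84.9, 147.9]
tcp_rot: [-3.139, 0.004, 1.262]
ft_force: [-11.5, -12.7, 8.2]
opening: 0.621
grip_force: 30.0
```

```bash
python3 m.py
```

```text
[-2.422  1.817  0.234] [-11.5 -12.7   8.2] 72.3 [619.7  84.9 147.9] -1.121
```

Call:
step_arm:
  plan:
    - [[0,0,0,4,-0.3],[0,0,0,8,-0.3]]

```text
t: 20.1
eef_pos: [619.5, 85.1, 147.9]
tcp_rot: [-3.139, 0.005, 1.122]
ft_force: [-13.7, -12.5, 9.4]
opening: 0.626
grip_force: 30.0
```

```bash
python3 m.py
```

```text
[-2.289  2.113  0.311] [-13.7 -12.5   9.4] 64.3 [619.5  85.1 147.9] -1.047
```

Call:
step_arm:
  plan:
    - [[-0.6,-0.4,0,4,-0.3],[-1.2,-0.8,0,8,-0.3]]

```text
t: 20.27
eef_pos: [619.1, 85.1, 147.9]
tcp_rot: [-3.141, 0.002, 0.983]
ft_force: [-5.0, -3.7, 4.4]
opening: 0.628
grip_force: 30.0
```

```bash
python3 m.py
```

```text
[-0.843  0.859  0.38 ] [-5.  -3.7  4.4] 56.3 [619.1  85.1 147.9] -0.973
```

Call:
step_arm:
  plan:
    - [[0,0,0,4,-0.3],[0,0,0,8,-0.3]]

```text
t: 20.43
eef_pos: [618.9, 85.4, 147.9]
tcp_rot: [-3.141, 0.003, 0.843]
ft_force: [-8.1, -5.0, 6.6]
opening: 0.626
grip_force: 30.0
```

```bash
python3 m.py
```

```text
[-1.037  1.561  0.543] [-8.1 -5.   6.6] 48.3 [618.9  85.4 147.9] -0.913
```

Call:
step_arm:
  plan:
    - [[-0.3,-0.5,0,2,-0.3]]

```text
t: 20.52
eef_pos: [618.8, 85.5, 147.9]
tcp_rot: [-3.142, 0.002, 0.808]
ft_force: [-3.8, -6.8, 4.5]
opening: 0.625
grip_force: 30.0
```

```bash
python3 m.py
```

```text
[-1.191  0.622  0.426] [-3.8 -6.8  4.5] 46.3 [618.8  85.5 147.9] 0.38
```

The turning moment is about 0.43 N m, which puts spring compression at about 2 mm (roughly 30 N). I'll release and retreat.

Call:
step_arm:
  plan:
    - [[0,0,0,0,0.4],[0,0,0,0,1],[0,0,0,0,1],[0,0,0,0,1],[0,0,0,0,1],[0,0,-30,0,1],[0,0,-65,0,1],[0,0,-90,0,1]]

```text
t: 21.18
eef_pos: [619.9, 86.4, 239.7]
tcp_rot: [3.141, -0.001, 0.811]
ft_force: [0.7, -0.7, 0.1]
opening: 0.998
grip_force: 0.0
```

Call:
step_arm:
  plan:
    - [[0,0,-20,0,1],[0,0,-20,0,1],[0,0,-20,0,1]]

```text
t: 21.43
eef_pos: [619.7, 86.3, 258.1]
tcp_rot: [3.14, -0.001, 0.811]
ft_force: [-0.4, -0.0, -0.2]
opening: 1.002
grip_force: 0.0
```

```bash
python3 m.py; python3 - <<'E'
from h import *
s=snap('scene','s8');g=s.astype(int).sum(2)//3
print([int(g[244,x]) for x in range(330,342)],[int(g[252,x]) for x in range(314,334)])
# pad / core gap along column through spindle, before (s7) and after
g7=cv2.imread('pics/s7.png').astype(int).sum(2)//3
print([(r,int(g7[r,327]),int(g[r,327])) for r in range(222,246)])
E
```

```text
[-0.125  0.095 -0.015] [-0.4 -0.  -0.2] 46.5 [619.7  86.3 258.1] -0.001
[132, 123, 113, 106, 109, 166, 192, 185, 184, 155, 98, 78] [90, 81, 80, 81, 100, 166, 189, 187, 188, 188, 187, 187, 186, 187, 186, 184, 159, 108, 85, 76]
[(222, 115, 114), (223, 92, 90), (224, 74, 71), (225, 76, 73), (226, 78, 73), (227, 86, 77), (228, 104, 106), (229, 152, 144), (230, 143, 148), (231, 116, 123), (232, 41, 131), (233, 70, 147), (234, 164, 142), (235, 191, 157), (236, 191, 188), (237, 189, 185), (238, 181, 182), (239, 188, 187), (240, 173, 170), (241, 168, 168), (242, 168, 166), (243, 170, 164), (244, 164, 164), (245, 166, 161)]
```

```bash
python3 -c "
from cell import env
print(env.job_done())"
```

```text
the job is handed in; nothing more can be done
None
```

The tall core is home against the V stop and clamped, with the pad spring compressed about 2 mm (roughly 30 N, judged from the handwheel's turning moment); I pushed it home with one of the yellow look-alikes because the tool could not lean, put that back where it stood, and handed the job in with no verdict returned.

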